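Swing the clipped board over the light puck and switch it on

TASK

With a fingertip against the side of the upright orange peg, push the spring-clip arm round on its stand until the green board is centred over the white light puck (not the black one), then press the yellow lamp button fully down with a fingertip and let it go. Do not grip the peg or its arm, do not touch the board, leave the weighted stand where it is without lifting it, and disturb nothing else.

Things in the scene. Friction and masses are not known exactly. Their poses are not given: they have to be found in the camera images.
- stand: weighted dark steel stand, 0.8 to 1 kg, standing loose on the table: round foot 96 in diameter, 24 tall, with a thin post to 50. Origin under the centre of the foot; the vertical swivel axis passes through it. On the post a chrome arm turns level at 52 to 60 above the table: 10 wide, hub 28 in diameter with a black cap up to 70. One end carries a chrome spring clip with the green board (nothing there above 67), the opposite end the upright orange peg
- swivel (a joint): angle of the arm about the stand's upright axis, rad, counterclockwise from above positive, from -2.3 to 2.3 between stops; at 0 the board end points along the stand's +x and the peg along its -x. A stiff swivel: about 0.5 N at the peg turns it and it stays where it is left
- peg_top (a point): top centre of the upright orange peg, 80 from the swivel axis, 103 above the table. The peg is 12 in diameter and stands free from 60 to 103 above the table. x of this point's frame runs along the arm towards the board, z up
- board: green circuit board, 38 x 38 x 3, held level in the clip; origin at its centre, 111 from the swivel axis on the side opposite the peg, 59.5 above the table; x points away from the axis
- light_puck: round backlight puck with white top, 84 in diameter, 10 tall, fixed on the table under the board's path (its centre 107 to 115 from the swivel axis), on either side of the stand; origin under its centre
- dark_puck: round black magnetic parts puck with a few screws on it, 84 in diameter, 10 tall, fixed on the table at the other side of the stand; origin under its centre
- lamp_top (a point): centre of the top face of the yellow push button, 32 in diameter, on a small white housing fixed to the table; 22 above the table when up
- lamp (a joint): travel of the button, m: 0 up, 0.006 fully down; springs back; fully down takes 4 N
- tin: round metal tin with blue lid, 62 in diameter, 28 tall, fixed; origin under its centre
- tweezer_case: red ribbed silicone-grip tweezer case lying flat, 150 x 34 x 18, loose; origin under its centre, x along its length
- antenna_mount: black plastic antenna mount, foot 40 x 30, 40 tall, loose; origin under the centre of its foot
- motor_bell: gold-tone motor bell, 28 in diameter, 28 tall with its shaft, loose; origin under its centre
- propeller: blue two-blade propeller lying flat, 110 long, 8 tall, loose; origin under its hub
- driver: small screwdriver lying flat, 150 long, under 35 tall, loose; origin under its middle, handle towards its -x
Mind the look-alikes: they are no part of the job. There is more than one size of the light_puck; the one meant has the size given above.

How it is judged:
By the outcome, as a careful person would: the job done as asked, in the order asked, and still so for the second after the job is handed in, with the robot touching nothing.
It also fails if it takes over 54 s, if anything falls off the work surface, if the arm or the gripper's body presses on something with over 40 N, if the wrist force passes 120 N, or if a joint passes its speed limit or range.

ROBOT

A 7-joint arm with a two-finger parallel gripper is mounted at the origin on the work surface. World frame = base frame: x ahead of the robot, y to its left, z up, the work surface at z = 0. Lengths are in m, angles in rad, forces in N, time in s.
With the tool pointing down it reaches from about 0.4 to 0.9 m from the base axis. Payload 5.5 kg.
Tool frame: the origin (TCP) lies at the very end of the fingers, on their centre line; the grasp point (between the pads) lies 19 mm behind it; z points along the fingers, y is the line along which they close (so a half turn about z gives the same grasp; the last joint's range is limited). The gripper opens to 92 mm and grips with 3 to 60 N. Pads are 19 mm wide; open, the fingers measure 130 mm over their backs; the gripper's body (75 mm by 190 mm) begins 47 mm behind the grasp point.
Start: joints at [-0.888, 0.501, -0.427, 1.55, 0.221, 1.138, -0.21], TCP at [0.265, 0.594, 0.227] pointing down, gripper open.
Joint ranges: [-2.88, 2.88], [-0.31, 2.03], [-1.54, 1.56], [0.2, 2.42], [-1.41, 4.55], [0.19, 2.02], [-2.57, 2.57]. Speed limits (rad/s): [2.57, 2.57, 3.14, 3.14, 3.14, 3.14, 3.14].

INTERFACE

Orientations are given as a unit quaternion [w, x, y, z].
In Python, from workcell import monitor, eyes, robot gives the robot as it stands.
- The arm moves only by the shell command python3 -m crank 'ROWS' [OPENING] [FORCE]. ROWS is text: rows parted by semicolons, each of 6 numbers parted by spaces: the shift along the world's x, y, z in mm, then the turn, a rotation vector about the world's x, y, z in rad. In form: dx dy dz ax ay az; .... A call has 1 to 8 rows; each row shifts and turns the commanded pose from where the row before left it; what a row does not reach is not made up. A row lasts 1/10 s, in which the tool goes at most 50 mm and 8.59 degrees, less where a joint would pass 70% of its speed; a pose out of reach is approached as far as the arm can. A call with a gripper value outside its range is refused whole. OPENING is the opening, from 0 (shut) to 1 (fully open), set as the call begins (- or left out, the last holds). The fingers move at their own pace and stop on an object; FORCE is the grip in N (left out, the last holds). Time passes only in rows, so rows that do not move let the fingers close. It gives the time, the measured TCP pose, the force, the opening and the grip force at its end, in the units of the state.
- monitor.state(): the state, without advancing time (a new reading comes with each control period).
- eyes.capture(name): name is "side" or "top" or "wrist"; returns a dict with "color" (384x512x3 uint8, red, green, blue), "range_z" (384x512 float32, m along the optical axis (not along the pixel's ray), 0 where there is no reading), "fx", "fy", "cx", "cy" (pixels), "distortion" ([k1, k2, p1, p2, k3] as OpenCV has them; the pictures are not rectified), "R" (3x3) and "t" (3): a world point X has camera coordinates R X + t. Camera axes: x right, y down, z forward; pixel columns grow to the right and rows downward; lengths in m; the calibration is good to about 2 mm. A picture is of the moment at which its call begins.
- robot.job_done(): hands the job in; it is judged then, once.
The state is a dict: "t": time; "joints": joint angles; "qvel": joint speeds; "effort": joint torques, N m; "eef_pos": TCP position; "orientation": TCP orientation; "contact_force": force on the tool from outside, world axes, zero at the start; "ft_torque": the same for the moment, N m; "width": finger opening in m; "grip_force": force on a finger pad.
Only numpy, scipy, OpenCV 4.12 (cv2) and the standard library are available. Lean on these libraries where they do the work, as an engineer would, in place of code of your own. Each camera call takes 0.05 s, during which the arm holds its last target. There are 200 camera calls.

## Working session

There is one attempt and no reset: what is moved stays moved. The work goes in short steps, Python scripts to look and compute and a shell command to move; the robot and the scene stay as the last step left them, time stands still between calls to the robot, and variables do not carry over. Pictures are saved under pics/ and viewed, at most 10 in all, crops included, and the job is handed in when it is done.

```bash
mkdir -p pics; ls
cat > h.py <<'E'
import numpy as np, cv2, pickle
from workcell import monitor, eyes, robot
def cap(n,tag):
    c=eyes.capture(n); pickle.dump(c,open(f'pics/{tag}.pkl','wb')); cv2.imwrite(f'pics/{tag}.png',c['color'][:,:,::-1]); return c
def load(tag): return pickle.load(open(f'pics/{tag}.pkl','rb'))
def ray(c,uv,z):
    K=np.array([[c['fx'],0,c['cx']],[0,c['fy'],c['cy']],[0,0,1]])
    p=cv2.undistortPoints(np.array(uv,float).reshape(-1,1,2),K,np.array(c['distortion'])).reshape(-1,2)
    R=np.array(c['R']);o=-R.T@np.array(c['t'])
    d=np.c_[p,np.ones(len(p))]@R
    return o+d*((z-o[2])/d[:,2])[:,None]
def pix(c,X):
    K=np.array([[c['fx'],0,c['cx']],[0,c['fy'],c['cy']],[0,0,1]])
    return cv2.projectPoints(np.array(X,float).reshape(-1,1,3),cv2.Rodrigues(np.array(c['R']))[0],np.array(c['t']),K,np.array(c['distortion']))[0].reshape(-1,2)
E
python3 - <<'E'
from h import *
a=cap('top','top0');b=cap('side','side0')
s=monitor.state();print(s['t'],s['eef_pos'],s['orientation'],s['width'],s['contact_force'])
E
```

```text
pics
0.1 [0.26469432 0.592945   0.2257598 ] [-2.10844149e-04  2.08313192e-01  9.78061751e-01 -8.84037240e-04] 0.09215639880220268 [ 0.52309839 -0.55863703  0.93119788]
```

View pics/top0.png

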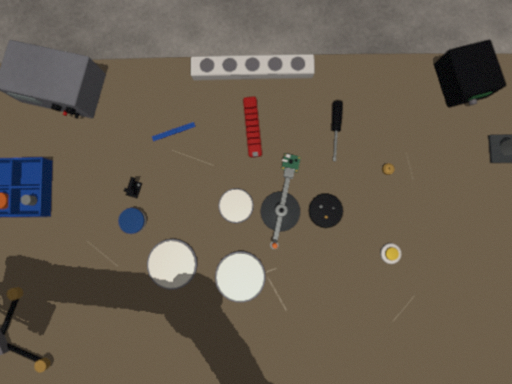

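View pics/side0.png

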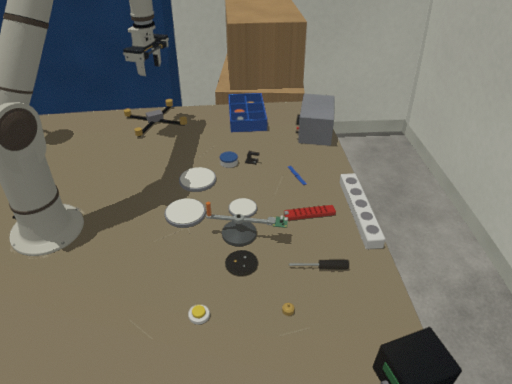

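The top view shows the stand at (281,211), board (290,160) and peg (275,244). There are three white discs: (236,206), (172,264) and (240,277). The first matches the black puck in size and lies under the board's path, so it is the likely one. The other two look larger. The lamp is at (391,254). I'll measure these and make one crop.

Run:
```python
from h import *
c=load('top0');im=c['color'];hsv=cv2.cvtColor(im,cv2.COLOR_RGB2HSV)
def blobs(m,z,name,amin=15,roi=None):
    m=m.astype(np.uint8)
    n,l,st,ce=cv2.connectedComponentsWithStats(m)
    for i in range(1,n):
        if st[i,4]<amin: continue
        x,y,w,h,a=st[i]
        if y<85 or x>420 or x<60: continue
        cn=max(cv2.findContours((l==i).astype(np.uint8),0,1)[0],key=len)
        P=ray(c,cn.reshape(-1,2),z)[:,:2].astype(np.float32)
        (cx,cy),r=cv2.minEnclosingCircle(P)
        X=ray(c,[ce[i]],z)[0]
        print(name,ce[i].round(1),a,'cen',X.round(4),'encl',round(cx,4),round(cy,4),'d',round(2*r,4))
H,S,V=[hsv[...,i].astype(int) for i in range(3)]
blobs((S<60)&(V>170),0.01,'white',200)
blobs((V<45),0.01,'dark',150)
blobs((H>20)&(H<33)&(S>150)&(V>150),0.022,'yellow')
blobs((H<14)&(S>130)&(V>110),0.103,'orange',8)
blobs((H>45)&(H<90)&(S>80),0.061,'green',15)
print(np.array(c['R']).round(3), -np.array(c['R']).T@c['t'])
# depth for stand
print('hub',ray(c,[(281.5,211)],0.07)[0], 'foot',ray(c,[(280.5,211)],0.024)[0])
cr=im[140:300,140:420]; cv2.imwrite('pics/crop0.png',cv2.resize(cr[:,:,::-1],None,fx=2.85,fy=2.85,interpolation=2))
```

```text
white [235.4 205.3] 821 cen [0.5701 0.0439 0.01  ] encl 0.5704 0.0438 d 0.0774
white [170.3 260.7] 1417 cen [0.4407 0.1996 0.01  ] encl 0.4332 0.1982 d 0.1105
white [239.8 276.8] 1752 cen [0.4013 0.0354 0.01  ] encl 0.4018 0.0355 d 0.111
dark [336.4 115.1] 277 cen [ 0.7864 -0.2043  0.01  ] encl 0.7856 -0.2058 d 0.0758
dark [132.8 187.9] 190 cen [0.6155 0.2914 0.01  ] encl 0.6166 0.2899 d 0.0483
dark [325.3 210.1] 835 cen [ 0.5553 -0.1699  0.01  ] encl 0.5552 -0.1699 d 0.0802
yellow [391.5 253.3] 110 cen [ 0.4513 -0.3203  0.022 ] encl 0.4512 -0.3201 d 0.0273
orange [249.4 101.3] 136 cen [0.7946 0.0052 0.103 ] encl 0.7941 0.005 d 0.0333
orange [250.8 113.2] 123 cen [0.7675 0.0024 0.103 ] encl 0.7674 0.0016 d 0.0351
orange [ 64. 113.] 9 cen [0.7773 0.4227 0.103 ] encl 0.7773 0.4227 d 0.007
orange [251.6 122.4] 62 cen [0.7465 0.0008 0.103 ] encl 0.7474 0.0011 d 0.0302
orange [252.6 131.6] 126 cen [ 0.7258 -0.001   0.103 ] encl 0.726 -0.0008 d 0.0352
orange [254.  146.6] 206 cen [ 0.6921 -0.0036  0.103 ] encl 0.6908 -0.0038 d 0.045
orange [274.3 245.1] 20 cen [ 0.4774 -0.0442  0.103 ] encl 0.4776 -0.0446 d 0.0108
green [291.9 162.2] 126 cen [ 0.6633 -0.089   0.061 ] encl 0.6628 -0.086 d 0.0391
[[-0.014 -1.    -0.012]
 [-0.995  0.015 -0.094]
 [ 0.095  0.01  -0.995]] [ 0.50617064 -0.01597176  0.99854273]
hub [ 0.55182826 -0.06263813  0.07      ] foot [ 0.55412541 -0.06260456  0.024     ]
```

View pics/crop0.png

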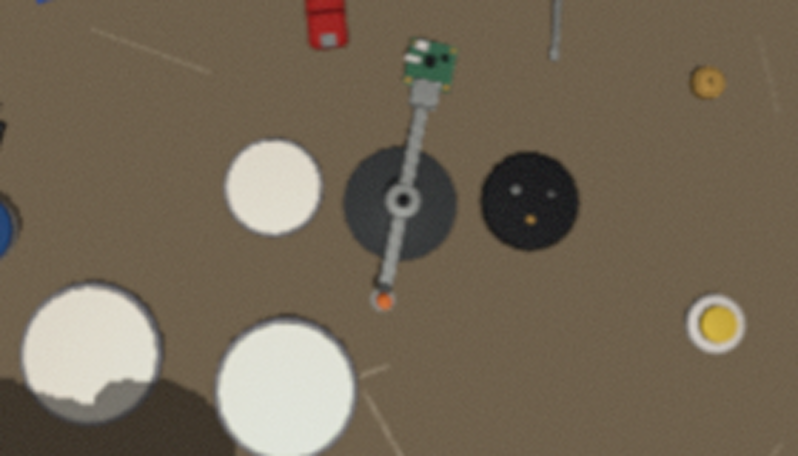

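The three white discs are (235,205), d≈80 mm as masked, 0.108 m from the swivel axis; (170,261), d≈110 mm; and (240,277), d≈111 mm. The first is the light puck: its size is about 84 mm, its radius from the axis is 107–115 mm, and it sits opposite the black puck. The crop confirms this.

The plan is to turn the arm counterclockwise about 94°. I'll push with shut fingers on the +y side of the peg, towards -y and then +x.

```bash
python3 -m crank '14 -38 0 0 0 -0.086;14 -38 0 0 0 -0.086;14 -38 0 0 0 -0.086;14 -38 0 0 0 -0.086;14 -38 0 0 0 -0.086;14 -38 0 0 0 -0.086;14 -38 0 0 0 -0.086;14 -38 0 0 0 -0.086' 0 20
python3 -m crank '14 -38 0 0 0 -0.086;14 -38 0 0 0 -0.086;14 -38 0 0 0 -0.086;14 -38 0 0 0 -0.086;14 -38 0 0 0 -0.086;14 -38 0 0 0 -0.086;14 -38 0 0 0 -0.086;8 -40 0 0 0 -0.086'
python3 -m crank '0 0 0 0 0 0;0 0 0 0 0 0'
python3 - <<'E'
from h import *
s=monitor.state();q=s['orientation'];print(s['eef_pos'],q,np.degrees(2*np.arctan2(q[2],q[1])),s['joints'],s['width'])
c=cap('top','top1');w=cap('wrist','wrist1')
cv2.imwrite('pics/w1.png',np.hstack([c['color'][110:310,180:420],cv2.resize(w['color'],(267,200))])[:,:,::-1])
E
```

```text
t: 0.9
eef_pos: [0.377, 0.2878, 0.2265]
orientation: [-0.0, 0.527, 0.85, -0.0]
contact_force: [0.8, -0.0, 0.3]
width: 0.0328
grip_force: 0.0
t: 1.7
eef_pos: [0.4835, -0.0178, 0.2266]
orientation: [0.0, 0.783, 0.622, 0.0]
contact_force: [0.4, -0.1, -0.5]
width: 0.0006
grip_force: 0.0
t: 1.9
eef_pos: [0.4826, -0.0172, 0.2263]
orientation: [-0.0, 0.783, 0.622, -0.0]
contact_force: [-0.1, 1.1, -0.1]
width: 0.0004
grip_force: 0.0
[ 0.48256059 -0.01720809  0.2263475 ] [-3.35242357e-04  7.82637492e-01  6.22477595e-01 -2.95531031e-04] 76.99458543771063 [-0.11847148  0.17079754  0.10977576  1.97356972 -0.02233908  0.99922576
 -0.22516553] 0.0004255541502261187
```

View pics/w1.png

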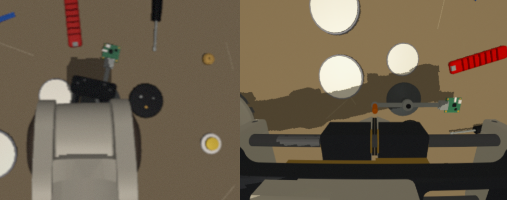

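The wrist view shows the orange peg at about (375,108 in the panel), just ahead of the shut fingertips, with the hub, foot and board to its right. I'll refine the peg and hub positions from it.

```bash
cat >> h.py <<'E'
def wmeas(w):
    hsv=cv2.cvtColor(w['color'],cv2.COLOR_RGB2HSV).astype(int);H,S,V=[hsv[...,i] for i in range(3)]
    def big(m):
        n,l,st,ce=cv2.connectedComponentsWithStats(m.astype(np.uint8)); 
        if n<2: return None
        i=1+np.argmax(st[1:,4]); return l==i,ce[i],st[i]
    yy=np.arange(H.shape[0])[:,None]+0*H
    out={}
    for n,m,z in [('peg',(H<12)&(S>170)&(V>90)&(np.arange(512)[None]<430)&(yy<240),.103),('puck',(S<60)&(V>190),.01),('board',(H>45)&(H<90)&(S>80),.061)]:
        r=big(m)
        if r is None: continue
        k,ce,st=r; out[n]=(ce.round(1),st,ray(w,[ce],z)[0].round(4), np.median(w['range_z'][k]))
    return out
E
python3 - <<'E'
from h import *
w=load('wrist1')
for k,v in wmeas(w).items(): print(k,v)
print('cam',-np.array(w['R']).T@w['t'],np.array(w['R']).round(2)); print(pix(w,[[.4825,-.0172,.226],[.477,-.044,.103],[.5535,-.0627,.07]]))
cv2.imwrite('pics/w1b.png',cv2.resize(w['color'][150:400,150:512][:,:,::-1],None,fx=2.2,fy=2.2))
E
```

```text
peg (array([416.4, 125.8]), array([400, 110,  30,  32, 633], dtype=int32), array([0.6577, 0.0141, 0.103 ]), np.float32(0.35529342))
puck (array([180.3,  26.6]), array([ 135,    0,   90,   63, 4632], dtype=int32), array([0.4305, 0.1858, 0.01  ]), np.float32(0.324843))
board (array([408.4, 202.5]), array([394, 187,  29,  29, 490], dtype=int32), array([ 0.6649, -0.0867,  0.061 ]), np.float32(0.34018213))
cam [0.50042577 0.0590227  0.3850156 ] [[ 0.97 -0.22 -0.  ]
 [-0.21 -0.94  0.28]
 [-0.06 -0.28 -0.96]]
[[256.99609691 241.44813894]
 [257.86215659 214.41901504]
 [321.44172921 205.92149145]]
```

View pics/w1b.png

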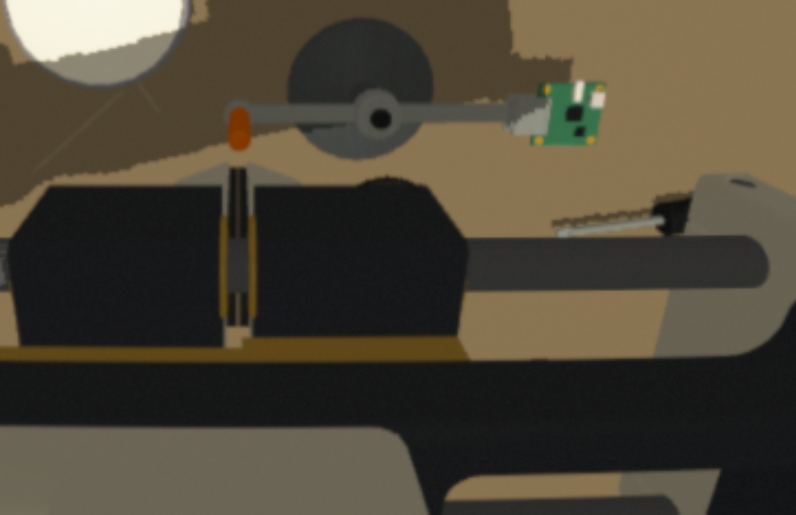

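The peg top is at about (259,214) and the hub at about (323,204) in the wrist image, within 2 px of predictions. The fingers clear the peg, so I'll descend.

```bash
python3 -m crank '0 0 -30 0 0 0;0 0 -30 0 0 0;0 0 -30 0 0 0;0 0 -30 0 0 0;0 0 -20 0 0 0;0 0 -12 0 0 0;0 0 0 0 0 0'
python3 -m crank '-1.2 -4.9 0 0 0 0;-0.9 -3.9 0 0 0 0;0 0 0 0 0 0'; python3 -c "
from h import *
print(ray(load('wrist1'),[(322.7,204.1),(258.6,213.6)],.07),ray(load('wrist1'),[(258.6,213.6)],.103))"
```

```text
t: 2.7
eef_pos: [0.4815, -0.0151, 0.0734]
orientation: [-0.001, 0.781, 0.624, -0.001]
contact_force: [-0.7, 0.7, -0.0]
width: 0.0006
grip_force: 0.0
t: 3.0
eef_pos: [0.4815, -0.0261, 0.0758]
orientation: [0.001, 0.782, 0.623, 0.001]
contact_force: [0.0, 0.8, -0.8]
width: 0.0004
grip_force: 0.0
[[ 0.5553939  -0.06069702  0.07      ]
 [ 0.47539788 -0.05519928  0.07      ]] [[ 0.47801972 -0.04323376  0.103     ]]
```

```bash
python3 -m crank '-2.8 -6.5 0 0 0 0.0873;-2.3 -6.7 0 0 0 0.0873;-1.7 -6.9 0 0 0 0.0873;-1.1 -7 0 0 0 0.0873;0 0 0 0 0 0'
python3 - <<'E'
from h import *
s=monitor.state();q=s['orientation'];print(s['eef_pos'],np.degrees(2*np.arctan2(q[2],q[1])),s['contact_force'])
w=cap('wrist','wrist2');s=cap('side','side2')
for k,v in wmeas(w).items(): print(k,v)
cv2.imwrite('pics/w2.png',np.hstack([w['color'],cv2.resize(s['color'][130:300,130:356],(512,384))[:, :288]])[:,:,::-1])
E
```

```text
t: 3.5
eef_pos: [0.4733, -0.0535, 0.0755]
orientation: [0.001, 0.662, 0.749, 0.0]
contact_force: [-0.3, -0.1, 0.5]
width: 0.0004
grip_force: 0.0
[ 0.47325365 -0.05351313  0.07548312] 97.04867003473467 [-0.27526915 -0.09638768  0.51211566]
puck (array([183. ,  72.3]), array([  109,     6,   143,   147, 14339], dtype=int32), array([0.4038, 0.0481, 0.01  ]), np.float32(0.20117922))
board (array([505.5, 231.4]), array([495, 228,  17,  11,  93], dtype=int32), array([ 0.6522, -0.0333,  0.061 ]), np.float32(0.187885))
```

View pics/w2.png

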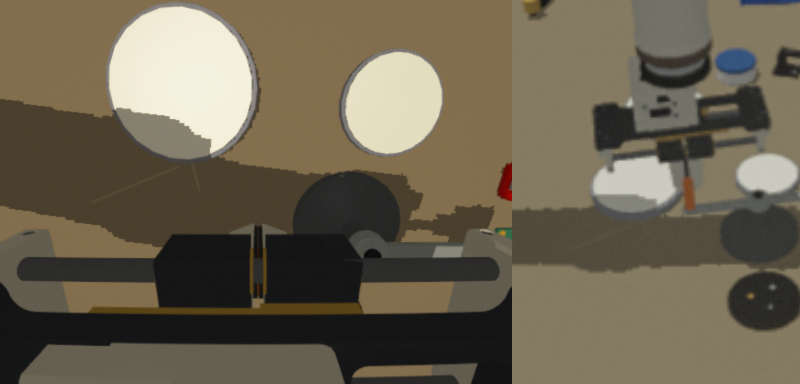

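The arm is turning with the fingers: the hub is at (372,250) and the board is just at the right edge at (505,231). The side panel shows the peg against the fingertip. I'll continue.

```bash
python3 -m crank '-0.4 -7.1 0 0 0 0.0873;0.2 -7.1 0 0 0 0.0873;0.8 -7.1 0 0 0 0.0873;1.4 -7 0 0 0 0.0873;2 -6.8 0 0 0 0.0873;2.6 -6.6 0 0 0 0.0873;3.2 -6.4 0 0 0 0.0873;3.7 -6.1 0 0 0 0.0873'
python3 -m crank '4.2 -5.7 0 0 0 0.0873;4.7 -5.3 0 0 0 0.0873;5.2 -4.9 0 0 0 0.0873;0 0 0 0 0 0;0 0 0 0 0 0'
cat > m.py <<'E'
from h import *
import sys
s=monitor.state();q=s['orientation'];print(s['t'],s['eef_pos'],np.degrees(2*np.arctan2(q[2],q[1])))
t=sys.argv[1]
for n in ['wrist','side','top']:
    c=cap(n,n+t);hsv=cv2.cvtColor(c['color'],cv2.COLOR_RGB2HSV).astype(int);H,S,V=[hsv[...,i] for i in range(3)]
    for nm,m,z in [('green',(H>45)&(H<90)&(S>80),.061),('orange',(H<12)&(S>150)&(V>90),.09),('white',(S<60)&(V>170),.01)]:
        k,l,st,ce=cv2.connectedComponentsWithStats(m.astype(np.uint8))
        for i in range(1,k):
            X=ray(c,[ce[i]],z)[0]
            if st[i,4]>15 and np.hypot(X[0]-.554,X[1]+.062)<.17: print(n,nm,ce[i].round(1),st[i,4],X.round(4))
E
python3 m.py 3
```

```text
t: 4.4
eef_pos: [0.4864, -0.1063, 0.0749]
orientation: [-0.0, 0.365, 0.931, -0.0]
contact_force: [-0.2, -0.1, 0.6]
width: 0.0004
grip_force: 0.3
t: 4.9
eef_pos: [0.5006, -0.122, 0.0748]
orientation: [0.0, 0.242, 0.97, 0.0]
contact_force: [0.4, -0.1, 0.1]
width: 0.0006
grip_force: 0.0
4.9 [ 0.50057344 -0.12198291  0.07477115] 151.9540240699112
wrist green [506.8 233.9] 52 [0.5893 0.0352 0.061 ]
wrist orange [441.4 308.7] 85 [ 0.5958 -0.0362  0.09  ]
wrist white [385.   31.6] 8830 [0.4248 0.0273 0.01  ]
wrist white [463.3 184.7] 5587 [0.5685 0.0463 0.01  ]
side green [257.7 194. ] 24 [0.615  0.0323 0.061 ]
side white [239.7 205.2] 163 [0.5635 0.048  0.01  ]
side white [249.8 209.8] 40 [0.5915 0.0249 0.01  ]
top green [238.3 185.5] 129 [0.6117 0.0338 0.061 ]
top white [235. 207.] 712 [0.5659 0.045  0.01  ]
top white [317.8 258.3] 41 [ 0.4419 -0.149   0.01  ]
```

The board is at 59° (radius 111.6 mm, as expected) and needs 81°, so about 22° more. I'll go 20° and look again.

```bash
python3 -m crank '5.6 -4.4 0 0 0 0.0873;5.9 -3.9 0 0 0 0.0873;6.2 -3.4 0 0 0 0.0873;6.5 -2.8 0 0 0 0.0873;0 0 0 0 0 0;0 0 0 0 0 0'
python3 m.py 4
python3 - <<'E'
from h import *
c=load('top4')['color'];s=load('side4')['color']
cv2.imwrite('pics/v4.png',np.hstack([cv2.resize(c[150:260,190:320],None,fx=3,fy=3,interpolation=2),cv2.resize(s[170:280,180:310],None,fx=3,fy=3,interpolation=2)])[:,:,::-1])
E
```

```text
t: 5.65
eef_pos: [0.5244, -0.1366, 0.0746]
orientation: [-0.0, 0.07, 0.998, 0.0]
contact_force: [0.6, 0.3, 0.1]
width: 0.0006
grip_force: 0.0
5.65 [ 0.52439864 -0.13659848  0.07464805] 171.98776389248587
wrist green [507.  234.1] 51 [0.5542 0.0411 0.061 ]
wrist orange [407.9 370.3] 361 [ 0.6348 -0.0439  0.09  ]
wrist white [454.6  44.7] 10387 [0.4177 0.0306 0.01  ]
wrist white [464.2 209.3] 2572 [0.5541 0.0469 0.01  ]
side white [248.3 200.2] 18 [0.5902 0.0691 0.01  ]
side white [253.3 208.1] 23 [0.6021 0.0315 0.01  ]
top green [232.6 201.5] 122 [0.5754 0.0471 0.061 ]
top white [239.6 192.3] 51 [0.6011 0.0335 0.01  ]
top white [232.9 211.8] 323 [0.5546 0.0501 0.01  ]
top white [330.3 240.4] 47 [ 0.4834 -0.1797  0.01  ]
```

View pics/v4.png

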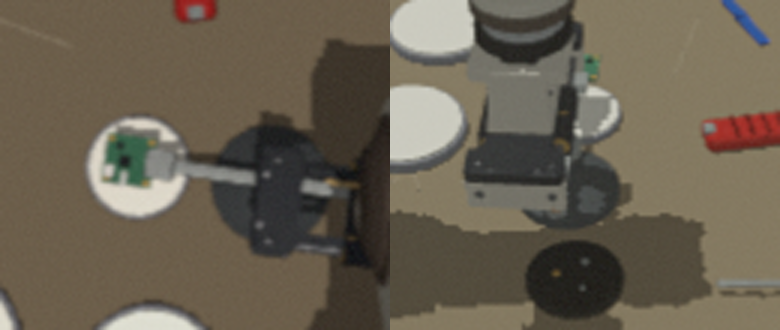

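The board is nearly over the light puck: the board centre is at (127,158) in the left panel and the puck at (138,167). After parallax and the mask bias from the clip, about 1° is left. I'll nudge it, back off and check with a clear view.

```bash
python3 -m crank '1 -0.4 0 0 0 0.014;0 0 0 0 0 0;0 0 0 0 0 0;-10 2 0 0 0 0;-15 3 0 0 0 0;0 0 40 0 0 0;0 0 40 0 0 0'
python3 -m crank '-20 -20 30 0 0 0;-10 -40 0 0 0 0;-10 -50 0 0 0 0;-10 -50 0 0 0 0;0 0 0 0 0 0'
python3 m.py 5
python3 - <<'E'
from h import *
c=load('top5')['color'];s=load('side5')['color']
cv2.imwrite('pics/v5.png',np.hstack([cv2.resize(c[160:250,200:300],None,fx=4,fy=4,interpolation=2),cv2.resize(s[180:270,200:300],None,fx=4,fy=4,interpolation=2)])[:,:,::-1])
E
```

```text
t: 6.5
eef_pos: [0.4979, -0.1317, 0.1542]
orientation: [-0.002, 0.062, 0.998, 0.001]
contact_force: [1.9, -0.6, -0.7]
width: 0.0005
grip_force: 0.0
t: 7.0
eef_pos: [0.4471, -0.2987, 0.1848]
orientation: [-0.0, 0.067, 0.998, -0.002]
contact_force: [0.1, 0.2, 0.3]
width: 0.0008
grip_force: 0.0
7.0 [ 0.4470919  -0.29867356  0.18476161] 172.292203149599
wrist white [500.3 112.7] 1706 [0.4055 0.004  0.01  ]
wrist white [503.4 224.2] 407 [0.5554 0.0256 0.01  ]
wrist white [429.2 248.7] 326 [ 0.5783 -0.0763  0.01  ]
side green [245.2 192. ] 17 [0.5802 0.0443 0.061 ]
side white [234.4 206.2] 107 [0.5478 0.0449 0.01  ]
side white [248.3 200.2] 18 [0.5902 0.0691 0.01  ]
side white [253.  208.5] 27 [0.6012 0.03   0.01  ]
top green [232.6 201.5] 120 [0.5754 0.0471 0.061 ]
top orange [318.4 214.2] 29 [ 0.5427 -0.1421  0.09  ]
top white [240.  192.3] 56 [0.601  0.0326 0.01  ]
top white [232.7 211.5] 349 [0.5553 0.0506 0.01  ]
```

View pics/v5.png

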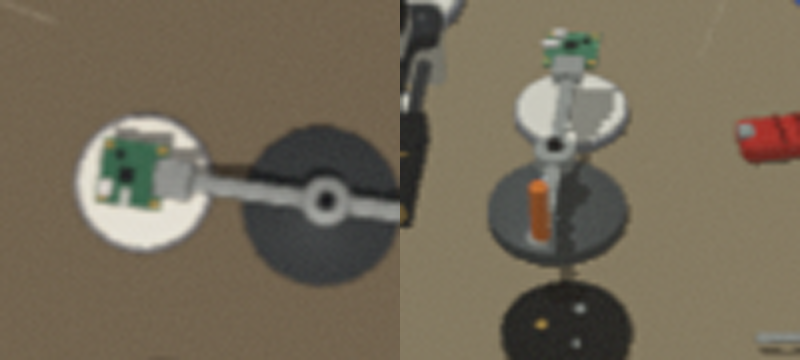

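The board centre is at about (130,173) in the left panel, the puck circle at (144,181) and the hub at (326,201). I'll turn these into positions.

Run:
```python
from h import *
A=load('top0');c=load('top5')
f=lambda x,y:((x-1.5)/4+200,(y-1.5)/4+160)
b=ray(c,[f(130,173)],.061)[0]; 
p=ray(c,[f(144,181.5)],.010)[0]; h=ray(c,[f(326,201)],.07)[0]
print('board',b,'puck',p,'hub',h)
# automatic: board footprint = green plus bright bits: rotated min-area rect of green
for C in (A,c):
    hsv=cv2.cvtColor(C['color'],cv2.COLOR_RGB2HSV).astype(int);H,S,V=[hsv[...,i] for i in range(3)]
    m=((H>40)&(H<95)&(S>55)).astype(np.uint8);k,l,st,ce=cv2.connectedComponentsWithStats(m)
    ok=[i for i in range(1,k) if st[i,4]>60 and 150<ce[i][1]<215 and 200<ce[i][0]<320]
    P=ray(C,np.argwhere(np.isin(l,ok))[:,::-1],.061)[:,:2].astype(np.float32)
    r=cv2.minAreaRect(P);print('rect',r)
    # foot circle
    m=((V<75)&(S<80)).astype(np.uint8)
    # arm midline between hub and clip
w=load('side5');f2=lambda x,y:((x-1.5)/4+200,(y-1.5)/4+180)
print('side: board',ray(w,[f2(573,46)],.061)[0],'puck',ray(w,[f2(572,108)],.01)[0],'hub',ray(w,[f2(554,145)],.07)[0],'peg',ray(w,[f2(540,183)],.103)[0])
```

```text
board [0.57232181 0.0482626  0.061     ] puck [0.57071507 0.04344306 0.01      ] hub [ 0.55435712 -0.06184941  0.07      ]
rect ((0.6660577058792114, -0.08657637238502502), (0.03849156200885773, 0.03126732259988785), 77.42884063720703)
rect ((0.573395848274231, 0.04830693453550339), (0.029592370614409447, 0.03387037292122841), 83.7035903930664)
side: board [0.86008531 0.02460687 0.061     ] puck [0.86380169 0.01579603 0.01      ] hub [ 0.81717196 -0.08998306  0.07      ] peg [ 0.78724193 -0.1604713   0.103     ]
```

Run:
```python
from h import *
w=load('side5');f2=lambda x,y:((x-401.5)/4+200,(y-1.5)/4+180)
print('side: board',ray(w,[f2(573,46)],.061)[0],'puck',ray(w,[f2(572,110)],.01)[0],'hub',ray(w,[f2(554,145)],.07)[0],'peg',ray(w,[f2(540,183)],.103)[0])
c=load('top5');print('peg top in top view',ray(c,[(318.4,214.2)],.09)[0])
```

```text
side: board [0.57390975 0.04894721 0.061     ] puck [0.57153304 0.03862141 0.01      ] hub [ 0.55470416 -0.06738632  0.07      ] peg [ 0.54342277 -0.1394593   0.103     ]
peg top in top view [ 0.54261828 -0.1421429   0.09      ]
```

The board is at 80.2–81.0° and the puck at 81.1°, about 1 mm tangentially, with the hub unmoved. That's centred to within measurement error. Next is the lamp: I'll check the housing height around the button.

Run:
```python
from h import *
c=load('top0');R=np.array(c['R']);z=c['range_z']
o=-R.T@c['t']
for v in range(243,264,2):
    row=[]
    for u in range(380,404,2):
        P=ray(c,[(u,v)],0)[0];d=(P-o);d/= (R@d)[2];row.append(int(round(1000*(o+d*z[v,u])[2])))
    print(row)
```

```text
[-3, -1, 0, -3, -3, -3, -1, 0, -1, -2, -1, -2]
[-3, -2, -2, 14, 10, 11, 8, 10, 8, -6, -3, 2]
[-3, 3, 11, 8, 13, 11, 11, 11, 10, 10, 999, -3]
[-2, 7, 9, 9, 23, 20, 24, 20, 19, 8, -2, -4]
[-3, 7, 11, 19, 17, 19, 19, 20, 22, 19, 10, -3]
[3, 9, 8, 18, 17, 19, 19, 21, 16, 22, 14, -2]
[0, 10, 10, 20, 19, 21, 20, 22, 21, 19, -3, -1]
[-1, 12, 13, 13, 21, 18, 19, 22, 23, 13, 0, -2]
[-4, 3, 9, 10, 10, 19, 18, 21, 12, 11, -3, -4]
[-3, -1, -3, 8, 9, 9, 8, 9, 10, -5, -6, -3]
[-3, 2, -4, -1, -1, -3, -4, -1, -1, -4, -1, -1]
```

The housing is only about 10 mm tall, so shut fingertips can press the button down to 16 mm freely.

```bash
python3 -m crank '4 -21 0 0 0 0;0 0 -40 0 0 0;0 0 -40 0 0 0;0 0 -40 0 0 0;0 0 -25 0 0 0;0 0 -8 0 0 0;0 0 0 0 0 0;0 0 0 0 0 0'
python3 -m crank '0 0 -4 0 0 0;0 0 -4 0 0 0;0 0 -3 0 0 0;0 0 -2 0 0 0;0 0 0 0 0 0;0 0 0 0 0 0'
```

```text
t: 7.95
eef_pos: [0.4564, -0.311, 0.033]
orientation: [0.001, 0.061, 0.998, -0.0]
contact_force: [-0.5, 0.5, -0.3]
width: -0.0002
grip_force: 0.0
t: 8.55
eef_pos: [0.4555, -0.3118, 0.0191]
orientation: [0.0, 0.062, 0.998, -0.0]
contact_force: [0.1, -0.5, 2.4]
width: 0.0002
grip_force: 1.3
```

```bash
python3 -m crank '0 0 8 0 0 0;-4 -8 0 0 0 0;0 0 0 0 0 0;0 0 -5 0 0 0;0 0 -4 0 0 0;0 0 -3 0 0 0;0 0 -2 0 0 0;0 0 0 0 0 0'
python3 -m crank '0 0 -1 0 0 0;0 0 0 0 0 0;0 0 0 0 0 0'
```

```text
t: 9.35
eef_pos: [0.451, -0.32, 0.0157]
orientation: [-0.0, 0.062, 0.998, -0.001]
contact_force: [-8.6, 3.1, 31.5]
width: 0.0007
grip_force: 16.3
t: 9.65
eef_pos: [0.4511, -0.32, 0.0155]
orientation: [-0.0, 0.062, 0.998, -0.001]
contact_force: [-11.1, 5.3, 40.3]
width: 0.0005
grip_force: 20.1
```

The button is fully bottomed (z 15.5 mm, force well above 4 N). I'll release it and retreat.

```bash
python3 -m crank '0 0 6 0 0 0;0 0 20 0 0 0;0 0 40 0 0 0;0 0 40 0 0 0;0 0 40 0 0 0;-10 -45 0 0 0 0;-10 -45 0 0 0 0;0 0 0 0 0 0'
python3 -m crank '0 -45 0 0 0 0;0 0 0 0 0 0;0 0 0 0 0 0'
python3 m.py 6
python3 - <<'E'
from h import *
c=load('top6')['color'];s=load('side6')['color']
cv2.imwrite('pics/v6.png',np.hstack([cv2.resize(c[90:290,120:420],(400,267)),cv2.resize(s[100:350,120:380],(400,267),)])[:,:,::-1])
E
```

```text
t: 10.45
eef_pos: [0.4273, -0.417, 0.1576]
orientation: [-0.001, 0.066, 0.998, -0.002]
contact_force: [-0.3, -0.3, -1.3]
width: 0.0003
grip_force: 0.0
t: 10.75
eef_pos: [0.4301, -0.4548, 0.1564]
orientation: [-0.001, 0.063, 0.998, 0.001]
contact_force: [0.1, 0.3, -0.5]
width: 0.0003
grip_force: 0.0
10.75 [ 0.43014525 -0.45477491  0.15643685] 172.8214013830262
side green [245.2 192. ] 17 [0.5802 0.0443 0.061 ]
side white [193.5 209.5] 297 [0.4284 0.0398 0.01  ]
side white [234.4 206.3] 100 [0.5476 0.0442 0.01  ]
side white [253.3 208. ] 22 [0.6023 0.0323 0.01  ]
top green [232.6 201.5] 120 [0.5754 0.0471 0.061 ]
top orange [318.3 214.2] 30 [ 0.5427 -0.1419  0.09  ]
top white [239.8 192.3] 53 [0.601  0.0332 0.01  ]
top white [232.8 211.8] 329 [0.5545 0.0502 0.01  ]
```

View pics/v6.png

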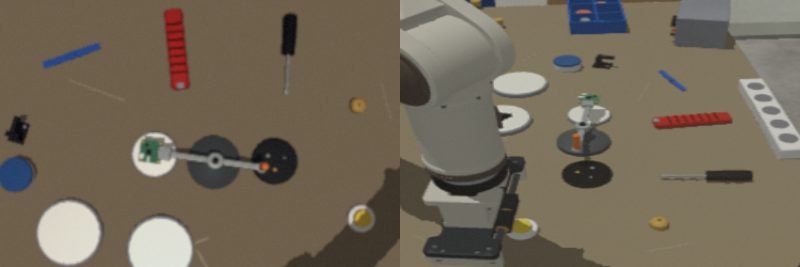

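The board sits over the white puck at (153,153), the lamp button at (362,217) is up, everything else is where it was, and the robot is clear. Handing in.

```bash
python3 -c "
from workcell import robot
print(robot.job_done())"
```

```text
the job is handed in; nothing more can be done
None
```

I turned the board over the white light puck (about 1 mm off along its swing, about 4 mm off radially, which the fixed puck sets), pressed the lamp button fully down after one partial press off-centre and released it, and handed the job in at about 11 s; no verdict was shown.

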